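# Slide the butter dish between the pots onto its mat

### The arm

A 6-joint arm with a two-finger parallel gripper is mounted at the origin on the work surface. World frame = base frame: x ahead of the robot, y to its left, z up, the work surface at z = 0. Lengths are in mm, angles in rad, forces in N, time in s.
With the tool pointing down it reaches from about 275 to 1000 mm from the base axis. Payload 8.4 kg.
Tool frame: the origin (TCP) lies between the finger pads; the fingertips stand 22 mm ahead of it and the grasp point (between the pads) lies 3 mm ahead of it (r.nose_length is the z of the fingertips in the tool frame, in mm); z points along the fingers, y is the line along which they close (so a half turn about z gives the same grasp; the last joint's range is limited). The gripper opens to 85 mm and grips with 20 to 120 N. Pads are 22 mm wide; open, the fingers measure 114 mm over their backs; the gripper's body (76 mm by 85 mm) begins 54 mm behind the grasp point. The pads swing forward as they close: fully open they stand 13 mm farther back than shut.
Start: joints at [-1.144, 0.353, 1.633, -0, 1.155, -0.002], TCP at [259.861, -568.419, 253.281] pointing down, gripper open.
Joint ranges: [-2.63, 2.63], [-0.92, 2.1], [0.06, 2.66], [-1.3, 4.44], [0, 2.69], [-3.02, 3.02]. Speed limits (rad/s): [2.22, 2.22, 2.79, 3.14, 3.14, 3.14].

### API

Orientations are given as [roll, pitch, yaw] about the fixed x, y, z axes, in that order (R = Rz(yaw) Ry(pitch) Rx(roll)).
In Python, from rig import r gives the robot as it stands.
- The arm moves only by the shell command python3 steer.py 'ROWS' [FORCE]. ROWS is rows parted by semicolons, their numbers by spaces, 1 to 5 of them, each of 7 numbers: a rotation vector rx, ry, rz in rad, then dx, dy, dz in mm, then the opening from 0.0 (shut) to 1.0 (fully open); each row shifts and turns the commanded pose from where the row before left it, along the tool's axes as they then stand; what a row does not reach is not made up. A row lasts 1/12 s, in which the tool goes at most 41.7 mm and 0.125 rad, less where a joint would pass 70% of its speed; a pose out of reach is approached as far as the arm can. The fingers move at their own pace and stop on an object; FORCE is the grip in N (left out, the last holds). Time passes only in rows, so rows that do not move let the fingers close. It prints the time, the measured TCP pose, the force, the opening and the grip force at its end.
- r.sense(): the state, without advancing time (a new reading comes with each control period).
- r.grab_frame(name): name is "scene" or "top" or "wrist"; returns the picture (400x640x3 uint8, red, green, blue); there is no depth.
- r.camera_params(name): a dict with "fx", "fy", "cx", "cy" (pixels), "rvec" (rotation vector, rad) and "tvec" (3), from world to camera coordinates, as OpenCV has them. Camera axes: x right, y down, z forward; pixel columns grow to the right and rows downward; lengths in mm; the calibration is good to about 2 mm. A picture is of the moment at which its call begins: read the wrist's pose just before it. camera_params takes no time and is no camera call; for the wrist camera it gives the pose at the moment of the call.
- r.sign_off(): hands the job in; it is judged then, once.
The state is a dict: "clock": time; "qpos": joint angles; "qvel": joint speeds; "joint_efforts": joint torques, N m; "eef_pos": TCP position; "tcp_rot": TCP orientation; "contact_force": force on the tool from outside, world axes, zero at the start; "wrist_torque": the same for the moment, N m; "opening": opening from 0.0 (shut) to 1.0 (fully open); "grasp_force": force on a finger pad.
Only numpy, scipy, OpenCV 4.12 (cv2) and the standard library are available. Lean on these libraries where they do the work, as an engineer would, in place of code of your own. Each camera call takes 0.05 s, during which the arm holds its last target. There are 200 camera calls.

### The job

Put the butter dish away: push it along the worktop, through the narrow gap between the two red cast-iron pots, until it sits wholly and squarely on its cork mat beyond them. Just push it with the fingers; it must never be lifted or tipped. Leave everything else on the worktop where it is.

Things in the scene. Friction and masses are not known exactly. Their poses are not given: they have to be found in the camera images.
- dish: Loose covered butter dish, blue base, white cover: 74 mm wide (x), 110 mm long (y), 43 mm high; base sides upright to 36 mm, corners 12 mm radius. About 0.35 kg; slides, stops when the push stops. Origin: centre of underside. Travels +y ahead. Starts 160-200 mm before the line of pot centres, up to 37 mm off the gap's centre line, turned up to 0.35 rad from it.
- pot_a: Small round red cast-iron pot, flat lid with a steel knob, nearer the robot: 84 mm diameter, lid 41 mm high, knob top 50 mm, too heavy to be moved (fixed). Origin at the centre of its underside. Its +x points to the centre of pot_b; its +y is the direction in which the dish must pass between the pots, towards the mat.
- pot_b: The second red pot, alike (84 mm diameter, 50 mm high to its knob, fixed), farther from the robot. Origin at the centre of its underside, 164 to 168 mm from that of pot_a: the gap between the pots is 80 to 84 mm, for a dish 74 mm wide.
- mat: Cork table mat with a green border line, 110 mm (its x) by 150 mm (its y), lying flat and fixed, only 1 mm thick: the dish slides onto it without catching. Origin at its centre, on the centre line of the gap, 125 to 150 mm beyond the line between the pot centres. Its y is the direction of travel.
- mug: White mug, 76 mm diameter, 90 mm high, loose, behind pot_b as seen from the robot. Origin under its centre. Leave alone.
- spice_jar: Spice jar with red cap, 44 mm diameter, 85 mm high, loose, beside the mat on the side away from the robot. Origin under its centre. Leave alone.
- food_can: Food can, 72 mm diameter, 100 mm high, loose, beside the mat on the robot's side. Origin under its centre. Leave alone.
- spatula: Wooden-handled spatula lying flat on the worktop, far right of the work, loose. Leave alone.
- bowl: Clear plastic bowl, 120 mm diameter, 55 mm high, loose, left of the work. Origin under its centre. Leave alone.
- sponge: Yellow sponge, 70 x 110 x 30 mm, loose, right of the work, on the robot's side. Origin under its centre. Leave alone.

How it is judged (in metres and radians):
On the way:
1. the dish stands between the two pots, on the worktop (x of dish in the frame of pot_a between 0.068 and 0.098 m and y of dish in the frame of pot_a between -0.035 and 0.035 m and height (world z) of dish below 0.01 m), for 0.1 s.
At the end, for the whole second after the job is handed in: the dish rests flat on the worktop on its mat, its centre within 20 mm (across) and 22 mm (along) of the mat's centre, turned less than 0.3 rad from it, at rest (x of dish in the frame of mat between -0.02 and 0.02 m and y of dish in the frame of mat between -0.022 and 0.022 m and angle between the y axis of dish and the y axis of mat, either way round below 0.3 rad and height (world z) of dish below 0.006 m and angle between dish's own z axis and vertical below 0.08 rad and linear speed of dish below 0.01 m/s); the robot touches nothing.
It fails at once if the dish is lifted or tipped (height (world z) of dish above 0.012 m or angle between dish's own z axis and vertical above 0.2 rad).
It fails at once if a bystander is pushed away or knocked over (distance of any of mug, spice_jar, food_can, spatula, bowl, sponge from where it was at the start of the episode above 0.025 m).
It also fails if it takes over 72 s, if anything falls off the work surface, if the arm or the gripper's body presses on something with over 40 N, if the wrist force passes 120 N, or if a joint passes its speed limit or range.

## Working session

There is one attempt and no reset: what is moved stays moved. The work goes in short steps, Python scripts to look and compute and a shell command to move; the robot and the scene stay as the last step left them, time stands still between calls to the robot, and variables do not carry over. Pictures are saved under pics/ and viewed, at most 10 in all, crops included, and the job is handed in when it is done.

```bash
ls; mkdir -p pics; python3 - <<'E'
from rig import r
import cv2
print(r.sense())
for n in ("top","scene"):
    im=r.grab_frame(n); cv2.imwrite(f"pics/{n}0.png",im[:,:,::-1]); print(n,r.camera_params(n))
E
```

```text
pics
rig.py
steer.py
{'clock': 0.0, 'qpos': array([-1.14441614e+00,  3.53660624e-01,  1.63414521e+00, -8.32886321e-06,
        1.15520312e+00, -2.41875809e-03]), 'qvel': array([-0.00070797,  0.00025026, -0.00032285, -0.00121921, -0.00086159,
       -0.00126361]), 'joint_efforts': array([-4.02767517e-03, -6.05258131e+01, -3.42063332e+01, -3.42245412e-04,
        9.47844033e-03,  1.90017209e-05]), 'eef_pos': array([ 259.66129895, -568.00910175,  252.54913272]), 'tcp_rot': array([-3.14017634e+00,  4.18941490e-06,  4.28802317e-01]), 'contact_force': array([ 0.48426166,  0.61831469, -0.52622376]), 'wrist_torque': array([ 0.0222199 , -0.0536395 ,  0.00697797]), 'grasp_force': 0.0, 'opening': 0.9997294577685882}
top {'fx': 387.7087906947814, 'fy': 387.7087906947814, 'cx': 321.23788490395117, 'cy': 201.02259094596124, 'rvec': array([ 2.13960916, -2.16739202,  0.0930394 ]), 'tvec': array([   4.74739502,  565.35384978, 1059.02675077])}
scene {'fx': 498.84267091755316, 'fy': 498.84267091755316, 'cx': 315.3654158613413, 'cy': 195.5982569574663, 'rvec': array([ 0.75188936,  2.69323196, -0.98353807]), 'tvec': array([ 502.24827453, -200.44266287, 1798.34001654])}
```

View pics/top0.png

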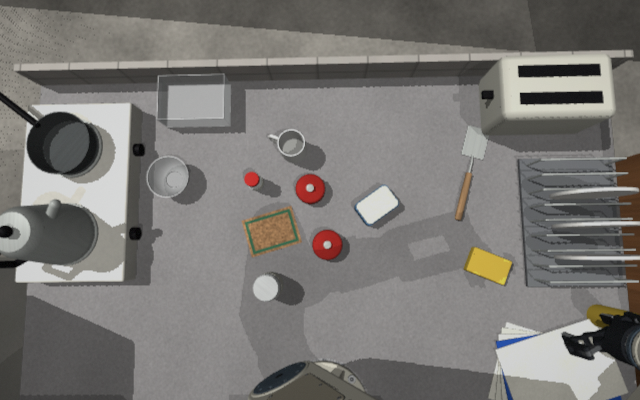

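View pics/scene0.png

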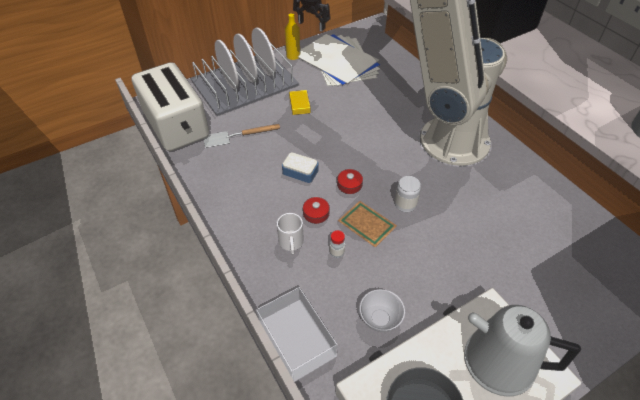

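Top view shows the dish at about (377,205), pots at (327,245) near and (310,189) far, the mat at (271,231), the can at (266,288) and the jar at (252,180). The scene view confirms the layout. Next I'll measure these.

```bash
cat > h.py <<'E'
import cv2, numpy as np
from rig import r
def cam(n):
    p=r.camera_params(n); R=cv2.Rodrigues(np.array(p["rvec"]))[0]; t=np.array(p["tvec"])
    return np.array([[p["fx"],0,p["cx"]],[0,p["fy"],p["cy"]],[0,0,1]]),R,t
def ray(c,uv,z):
    K,R,t=c; uv=np.atleast_2d(np.array(uv,float))
    d=np.c_[uv,np.ones(len(uv))]@np.linalg.inv(K).T@R
    o=-R.T@t
    return (o+d*((z-o[2])/d[:,2])[:,None])
def proj(c,P):
    K,R,t=c; q=(K@(R@np.atleast_2d(P).T+t[:,None])).T; return q[:,:2]/q[:,2:]
def blobs(m,amin=30):
    cs,_=cv2.findContours(m.astype(np.uint8)*255,cv2.RETR_EXTERNAL,cv2.CHAIN_APPROX_NONE)
    return sorted([c for c in cs if cv2.contourArea(c)>=amin],key=cv2.contourArea,reverse=True)
def hsv(im): return cv2.cvtColor(im,cv2.COLOR_RGB2HSV).astype(int)
def red(h): return ((h[...,0]<8)|(h[...,0]>172))&(h[...,1]>150)&(h[...,2]>60)
E
python3 - <<'E'
from h import *
im=cv2.imread("pics/top0.png")[:,:,::-1].copy(); h=hsv(im); c=cam("top")
for b in blobs(red(h)):
    (u,v),rad=cv2.minEnclosingCircle(b); print("red",u,v,rad,ray(c,(u,v),41)[0].round(1))
w=(h[...,1]<40)&(h[...,2]>185); w[:,:340]=0;w[:,410:]=0;w[:170]=0;w[240:]=0
for b in blobs(w): 
    P=ray(c,b[:,0],43)[:,:2].astype(np.float32); print("dish",cv2.minAreaRect(P))
g=(h[...,0]>40)&(h[...,0]<85)&(h[...,1]>90); g[:,:235]=0;g[:,305:]=0
for b in blobs(g): print("mat",cv2.minAreaRect(ray(c,b[:,0],1)[:,:2].astype(np.float32)))
print("can",ray(c,(266,288),100)[0],"jar",ray(c,(251,179),85)[0])
E
```

```text
red 326.9416198730469 244.41050720214844 14.734095573425293 [444.  -17.1  41. ]
red 309.70001220703125 188.60000610351562 14.500086784362793 [599.7  29.1  41. ]
red 251.13768005371094 178.97825622558594 7.154041767120361 [629.6 194.   41. ]
dish ((553.3123168945312, -156.54458618164062), (65.49169921875, 102.58610534667969), 34.62734603881836)
mat ((483.79229736328125, 143.58924865722656), (91.54277038574219, 131.4457550048828), 16.18568229675293)
can [334.17379772 140.9201119  100.        ] jar [621.95496549 185.27097256  85.        ]
```

```bash
A='0 0 0 29.4 -22.1 0 0;0 0 0 29.4 -22.1 0 0;0 0 0 29.4 -22.1 0 0;0 0 0 29.4 -22.1 0 0'; python3 steer.py '0 0 0 29.4 -22.1 0 0;0 0 0 29.4 -22.1 0 0;0 0 0 29.4 -22.1 0 0;0 0 0 29.4 -22.1 0 0' 30; python3 steer.py '0 0 0 29.4 -22.1 0 0;0 0 0 29.4 -22.1 0 0;0 0 0 29.4 -22.1 0 0;0 0 0 29.4 -22.1 0 0'; python3 steer.py '0 0 0 29.4 -22.1 0 0;0 0 0 29.4 -22.1 0 0;0 0 0 29.4 -22.1 0 0;0 0 0 29.4 -22.1 0 0';
python3 steer.py '0 0 -0.12 0 0 0 0;0 0 -0.12 0 0 0 0;0 0 -0.12 0 0 0 0;0 0 -0.12 0 0 0 0'; python3 steer.py '0 0 -0.12 0 0 0 0;0 0 -0.12 0 0 0 0;0 0 -0.12 0 0 0 0;0 0 -0.12 0 0 0 0';python3 steer.py '0 0 -0.12 0 0 0 0;0 0 -0.12 0 0 0 0;0 0 -0.12 0 0 0 0;0 0 -0.11 0 0 0 0'
python3 - <<'E'
from h import *
s=r.sense();print(r.nose_length,s["eef_pos"],s["tcp_rot"],s["qpos"])
im=r.grab_frame("wrist");cv2.imwrite("pics/w1.png",im[:,:,::-1])
print(r.camera_params("wrist"))
E
```

```text
clock: 0.43
eef_pos: [330.2, -437.6, 252.8]
tcp_rot: [-3.141, 0.0, 0.428]
contact_force: [1.2, -0.1, 0.3]
opening: 0.454
grasp_force: 0.0
clock: 0.77
eef_pos: [400.6, -308.1, 253.1]
tcp_rot: [-3.141, 0.0, 0.429]
contact_force: [0.6, -0.7, 0.1]
opening: -0.003
grasp_force: 0.0
clock: 1.1
eef_pos: [470.8, -178.8, 253.2]
tcp_rot: [-3.141, 0.0, 0.429]
contact_force: [0.8, -0.4, -0.4]
opening: -0.004
grasp_force: 0.0
clock: 1.43
eef_pos: [470.4, -180.0, 253.0]
tcp_rot: [-3.141, 0.0, 0.916]
contact_force: [0.6, 0.1, 0.2]
opening: 0.004
grasp_force: 0.0
clock: 1.77
eef_pos: [470.2, -180.4, 253.0]
tcp_rot: [-3.141, -0.0, 1.395]
contact_force: [0.9, -0.2, -0.3]
opening: -0.0
grasp_force: 0.0
clock: 2.1
eef_pos: [470.2, -180.4, 253.0]
tcp_rot: [-3.141, -0.0, 1.865]
contact_force: [0.1, -0.1, 0.4]
opening: -0.001
grasp_force: 0.0
22.0 [ 470.20615459 -180.43818972  252.98723049] [-3.14106176e+00 -4.14775446e-04  1.86491080e+00] [-3.69391613e-01  1.64180212e-01  1.88814031e+00 -2.19268433e-07
  1.08994585e+00 -6.63506093e-01]
{'fx': 304.88241999763, 'fy': 304.88241999763, 'cx': 323.72955036713523, 'cy': 197.41485842973157, 'rvec': array([-2.82654231, -0.4278853 , -0.06206745]), 'tvec': array([-396.83030627, -335.46168816,  292.15639182])}
```

View pics/w1.png

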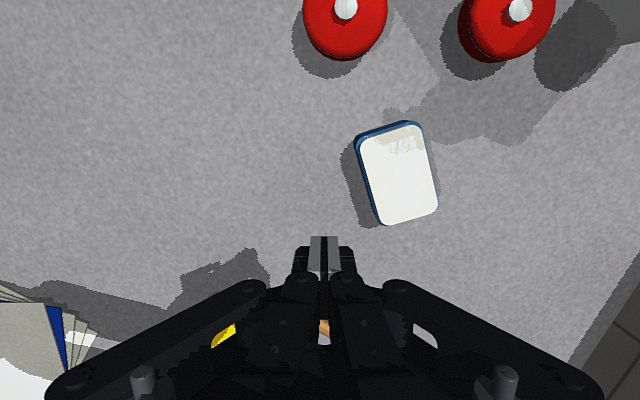

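The wrist view shows the white cover at about (398,172) with blue on its left and top, and the two knobs at (345,8) and (520,10). The view is clear enough to measure finely.

```bash
cat >> h.py <<'E'
def frame(): # gap frame from knobs/mat, saved
    import json; d=json.load(open("gap.json")); return np.array(d["c"]),d["a"]
def dish(n="wrist",im=None,c=None,box=None):
    if c is None: c=cam(n)
    if im is None: im=r.grab_frame(n)
    h=hsv(im); w=(h[...,1]<60)&(h[...,2]>175); 
    bl=(h[...,0]>95)&(h[...,0]<125)&(h[...,1]>100)&(h[...,2]>40)
    best=None
    for b in blobs(cv2.morphologyEx((w|bl).astype(np.uint8),cv2.MORPH_OPEN,np.ones((3,3))),60):
        m=np.zeros(w.shape,np.uint8); cv2.drawContours(m,[b],-1,1,-1)
        ww=blobs((m>0)&w,60)
        if not ww: continue
        hull=cv2.convexHull(ww[0]); P=ray(c,hull[:,0],43)[:,:2].astype(np.float32)
        (q,s,a)=cv2.minAreaRect(P)
        if s[0]>s[1]: s=s[::-1]; a-=90
        if 50<s[0]<82 and 85<s[1]<118:
            Q=ray(c,cv2.convexHull(b)[:,0],36)[:,:2].astype(np.float32); q2,s2,a2=cv2.minAreaRect(Q)
            return np.array(q),np.deg2rad(a),s,(q2,s2,a2)
def rel(q,a):
    c,g=frame(); d=np.array(q)-c; x=np.array([np.cos(g),np.sin(g)])
    return d@x, d@np.array([-x[1],x[0]]), a-g
E
python3 - <<'E'
from h import *
import json
im=cv2.imread("pics/w1.png")[:,:,::-1].copy();c=cam("wrist");h=hsv(im)
k=(h[...,1]<60)&(h[...,2]>120)
rd=red(h); K=[]
for b in blobs(rd,300):
    m=np.zeros(rd.shape,np.uint8); cv2.drawContours(m,[cv2.convexHull(b)],-1,1,-1)
    kb=blobs((m>0)&k,50)[0]; (u,v),R=cv2.minEnclosingCircle(kb); K.append(ray(c,(u,v),50)[0,:2]); print("knob",u,v,R,K[-1])
    P=ray(c,b[:,0],41)[:,:2].astype(np.float32)
    print("lid rect",P.min(0),P.max(0))
t=cv2.imread("pics/top0.png")[:,:,::-1].copy();ct=cam("top");ht=hsv(t)
KT=[]
for b in blobs(red(ht),300):
    m=np.zeros(rd.shape,np.uint8); cv2.drawContours(m,[b],-1,1,-1)
    kk=(m>0)&(ht[...,1]<120); u,v=np.argwhere(kk).mean(0)[::-1]; KT.append(ray(ct,(u,v),50)[0,:2]); print("top knob",kk.sum(),KT[-1])
K.sort(key=lambda p:p[0]);KT.sort(key=lambda p:p[0])
for L in(K,KT):
    e=L[1]-L[0]; print("dist",np.hypot(*e),"ang",np.arctan2(e[1],e[0]),"mid",(L[0]+L[1])/2)
e=K[1]-K[0]
json.dump(dict(c=list((K[0]+K[1])/2),a=float(np.arctan2(e[1],e[0]))),open("gap.json","w"))
for d in (dish("wrist",im,c),dish("top",t,ct)):
    print(d); 
    if d: print("rel",rel(d[0],d[1]))
print("mat rel",rel((483.8,143.6),.2825))
E
```

```text
knob 521.3457641601562 9.467289924621582 12.841410636901855 [601.23377014  28.54814745]
lid rect [557.14355  -13.202451] [638.5515   49.21445]
knob 345.5 6.617647171020508 11.908414840698242 [442.46362815 -18.20687385]
lid rect [402.4732   -59.936954] [483.2807      1.1875719]
top knob 58 [443.73572738 -16.95010105]
top knob 56 [601.80838977  29.21579774]
dist 165.51129872078357 ang 0.2863871718855854 mid [521.84869915   5.1706368 ]
dist 164.67621809367847 ang 0.28415188624386134 mid [522.77205857   6.13284835]
(array([ 552.5723877 , -156.97602844]), np.float64(0.6122338366822071), (68.4097900390625, 105.16679382324219), ((550.8619995117188, -156.22409057617188), (74.65300750732422, 114.6927490234375), 34.750396728515625))
rel (np.float64(-16.33221668196049), np.float64(-164.22163311795248), np.float64(0.3258466647966217))
(array([ 553.28967285, -156.66610718]), np.float64(0.604335167205141), (66.59064483642578, 103.04267120361328), ((553.9940795898438, -157.50927734375), (67.02569580078125, 103.71589660644531), 34.6258544921875))
rel (np.float64(-15.556596875777284), np.float64(-164.12695945786575), np.float64(0.31794799531955564))
mat rel (np.float64(2.6056859072889225), np.float64(143.53955031659083), -0.0038871718855854054)
```

```bash
python3 steer.py '0 0 0 3 0 40 0;0 0 0 0 0 40 0;0 0 0 0 0 40 0;0 0 0 0 0 40 0;0 0 0 0 0 40 0'; python3 steer.py '0 0 0 0 0 13 0;0 0 0 0 6 0 0;0 0 0 0 6 0 0;0 0 0 0 6 0 0;0 0 0 0 6 0 0'; python3 steer.py '0 0 0 0 4 0 0;0 0 0 0 4 0 0;0 0 0 0 4 0 0;0 0 0 0 4 0 0'; python3 - <<'E'
from h import *
im=r.grab_frame("wrist");cv2.imwrite("pics/w2.png",im[:,:,::-1]);d=dish("wrist",im);print(d); d and print(rel(d[0],d[1]))
im=r.grab_frame("top");d=dish("top",im);print(d); d and print(rel(d[0],d[1])); print(r.sense()["eef_pos"],rel(r.sense()["eef_pos"][:2],0))
E
```

```text
clock: 2.57
eef_pos: [469.4, -177.6, 51.7]
tcp_rot: [3.141, 0.0, 1.856]
contact_force: [0.9, -1.0, 0.1]
opening: -0.002
grasp_force: 0.0
clock: 2.98
eef_pos: [494.8, -171.1, 42.0]
tcp_rot: [3.139, 0.002, 1.858]
contact_force: [0.8, 0.6, -0.2]
opening: 0.004
grasp_force: 0.0
clock: 3.32
eef_pos: [508.2, -166.2, 40.7]
tcp_rot: [3.142, 0.0, 1.859]
contact_force: [-1.5, -0.2, 1.9]
opening: -0.002
grasp_force: 1.0
(array([ 561.58721924, -149.98544312]), np.float64(0.5541383423721872), (68.80247497558594, 93.63371276855469), ((561.1624755859375, -148.61605834960938), (76.02035522460938, 111.63108825683594), 31.74983024597168))
(np.float64(-5.709793538956966), np.float64(-160.06235463061472), np.float64(0.2677511704866018))
(array([ 542.71032715, -235.70599365]), np.float64(-0.3157454441042305), (77.5634536743164, 116.4322509765625), ((543.3456420898438, -237.06561279296875), (117.1928939819336, 78.0701904296875), 71.90917205810547))
(np.float64(-48.03290415284887), np.float64(-236.95906553115324), np.float64(-0.6021326159898159))
[ 508.78847997 -166.21846373   40.57219073] (np.float64(-60.94371790620897), np.float64(-160.71918476623026), -0.2863871718855854)
```

View pics/w2.png

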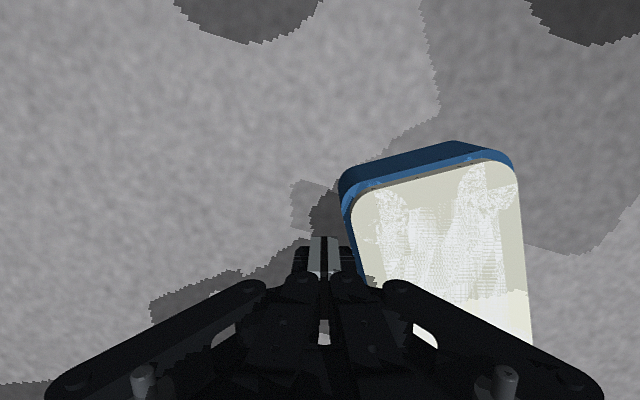

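The dish has shifted across more than it has turned: it is now about 0.27 rad off, with its front-left corner at (345,180). I'll push again nearer the front for more turn.

```bash
python3 steer.py '0 0 0 0 -13 0 0;0 0 0 12 0 0 0;0 0 0 12 0 0 0;0 0 0 0 4 0 0;0 0 0 0 4 0 0'; python3 steer.py '0 0 0 0 4 0 0;0 0 0 0 4 0 0;0 0 0 0 4 0 0;0 0 0 0 0 0 0;0 0 0 0 0 0 0'; python3 - <<'E'
from h import *
im=r.grab_frame("scene");cv2.imwrite("pics/s3.png",im[:,:,::-1])
im=r.grab_frame("wrist");cv2.imwrite("pics/w3.png",im[:,:,::-1]);d=dish("wrist",im);print(d); d and print(rel(d[0],d[1]))
print(r.sense()["eef_pos"],rel(r.sense()["eef_pos"][:2],0))
E
```

```text
clock: 3.83
eef_pos: [496.1, -143.9, 40.4]
tcp_rot: [-3.141, -0.0, 1.86]
contact_force: [0.7, 0.6, 0.6]
opening: 0.001
grasp_force: 0.3
clock: 4.25
eef_pos: [508.5, -141.4, 40.3]
tcp_rot: [3.141, 0.0, 1.859]
contact_force: [1.5, 0.2, -0.8]
opening: -0.002
grasp_force: 0.0
None
[ 508.05995058 -141.44488557   40.25942199] (np.float64(-54.64432645132146), np.float64(-136.7488156180896), -0.2863871718855854)
```

View pics/w3.png

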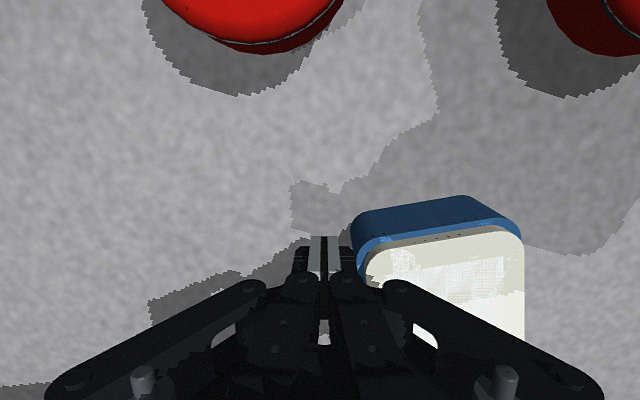

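The dish's front edge is now much squarer, running from (352,220) to (462,196). I'll back off, rise and measure.

```bash
python3 steer.py '0 0 0 0 -10 0 0;0 0 0 0 0 -40 0;0 0 0 -20 0 -35 0;0 0 0 -40 0 0 0;0 0 0 -40 0 0 0';python3 steer.py '0 0 0 -30 0 0 0;0 0 0 0 0 -41 0;0 0 0 0 0 -41 0;0 0 0 0 0 0 0;0 0 0 0 0 0 0'; cat > look.py <<'E'
from h import *
import sys
im=r.grab_frame("wrist");cv2.imwrite(f"pics/{sys.argv[1]}.png",im[:,:,::-1])
d=dish("wrist",im);print(d); d and print("rel",rel(d[0],d[1]))
s=r.sense();p=s["eef_pos"];print("tcp",p,rel(p[:2],s["tcp_rot"][2]-np.pi/2))
E
python3 look.py w4
```

```text
clock: 4.77
eef_pos: [527.4, -241.2, 118.0]
tcp_rot: [3.138, 0.003, 1.861]
contact_force: [1.3, 0.5, 0.1]
opening: 0.002
grasp_force: 0.0
clock: 5.18
eef_pos: [535.8, -269.9, 199.5]
tcp_rot: [3.138, 0.003, 1.858]
contact_force: [0.3, 1.5, -0.4]
opening: -0.004
grasp_force: 0.0
(array([ 573.56982422, -154.47994995]), np.float64(0.4692923270187028), (68.02461242675781, 103.85391998291016), ((571.90771484375, -155.37367248535156), (77.37626647949219, 109.39342498779297), 27.040287017822266))
rel (np.float64(4.51512249030057), np.float64(-167.75875028123428), np.float64(0.18290515513311745))
tcp [ 534.75545284 -269.14620752  197.8430703 ] (np.float64(-65.11025450445031), np.float64(-266.7901237355673), np.float64(0.0011817890495097183))
```

```bash
python3 steer.py '0 0 0 0 34 0 0.35;0 0 0 0 34 0 0.35;0 0 0 0 0 40 0.35;0 0 0 0 0 40 0.35;0 0 0 0 0 40 0.35';python3 steer.py '0 0 0 0 0 40 0.35;0 0 0 10 0 2 0.35;0 0 0 10 0 0 0.35;0 0 0 6 0 0 0.35;0 0 0 6 0 0 0.35'; python3 steer.py '0 0 0 6 0 0 0.35;0 0 0 6 0 0 0.35;0 0 0 6 0 0 0.35;0 0 0 6 0 0 0.35;0 0 0 6 0 0 0.35'; python3 look.py w5
```

```text
clock: 5.65
eef_pos: [599.7, -248.6, 74.9]
tcp_rot: [-3.141, -0.0, 1.86]
contact_force: [1.2, 0.2, -0.5]
opening: 0.352
grasp_force: 0.0
clock: 6.07
eef_pos: [592.3, -218.3, 37.6]
tcp_rot: [3.139, 0.002, 1.86]
contact_force: [0.5, -0.2, -0.7]
opening: 0.351
grasp_force: 0.4
clock: 6.48
eef_pos: [583.1, -189.7, 36.1]
tcp_rot: [3.141, 0.001, 1.859]
contact_force: [0.1, -2.1, 1.5]
opening: 0.35
grasp_force: 1.2
(array([ 574.73419189, -126.6293335 ]), np.float64(0.34283911345415163), (68.51396179199219, 92.7869644165039), ((574.9354248046875, -127.21717834472656), (74.47433471679688, 98.55317687988281), 19.664581298828125))
rel (np.float64(13.499542274744961), np.float64(-141.37138985717598), np.float64(0.056451941568566255))
tcp [ 582.318193   -188.62346546   35.62471011] (np.float64(3.2620295427621144), np.float64(-202.9829375111036), np.float64(0.0017188256394423673))
```

View pics/w5.png

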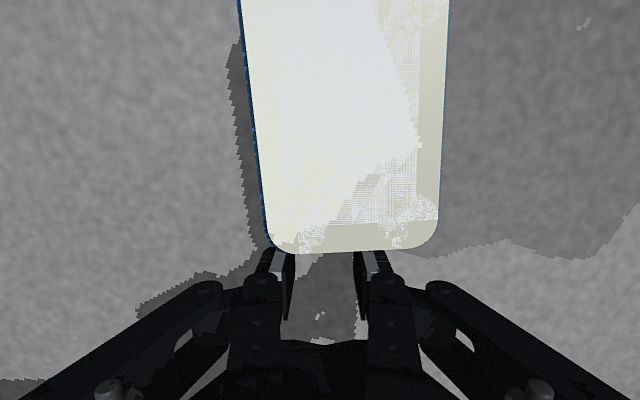

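The rear edge is at (265–440, 250), centred about 30 px right of the gripper axis. So the dish is nearly square but about 12 mm off toward pot_b. I'll measure from above, then nudge it from the far side.

```bash
python3 steer.py '0 0 0 -20 0 0 0.2;0 0 0 -20 0 -20 0;0 0 0 0 36 -20 0;0 0 0 0 36 -20 0;0 0 0 0 0 -40 0'; python3 steer.py '0 0 0 0 0 -40 0;0 0 0 0 0 -30 0;0 0 0 0 0 0 0;0 0 0 0 0 0 0'; python3 look.py w6
```

```text
clock: 6.95
eef_pos: [666.0, -205.7, 132.5]
tcp_rot: [-3.14, -0.003, 1.859]
contact_force: [-1.0, -0.6, 0.5]
opening: -0.0
grasp_force: 0.0
clock: 7.28
eef_pos: [664.1, -207.8, 207.3]
tcp_rot: [3.139, 0.002, 1.859]
contact_force: [-0.1, -0.2, -0.3]
opening: 0.003
grasp_force: 0.0
(array([ 572.65264893, -122.01551056]), np.float64(0.3369652453538729), (68.0257339477539, 100.73599243164062), ((573.687744140625, -122.0542984008789), (76.42017364501953, 105.82250213623047), 19.253894805908203))
rel (np.float64(12.806130502248536), np.float64(-136.3574728915082), np.float64(0.05057807346828752))
tcp [ 662.99285312 -207.55610795  205.34493666] (np.float64(75.30261668613008), np.float64(-243.93412236043278), np.float64(0.0016447311105712847))
```

```bash
python3 steer.py '0 0 0 34 0 0 0;0 0 0 34 0 0 0;0 0 0 34 0 20 0;0 0 0 0 0 40 0;0 0 0 0 0 40 0'; python3 steer.py '0 0 0 0 0 40 0;0 0 0 0 0 25 0;0 0 0 0 -5 0 0;0 0 0 0 -5 0 0;0 0 0 0 -4 0 0'; python3 steer.py '0 0 0 0 -4 0 0;0 0 0 0 -4 0 0;0 0 0 0 0 0 0;0 0 0 0 0 0 0'; python3 look.py w7;
python3 steer.py '0 0 0 0 10 0 0;0 0 0 -41 0 -15 0;0 0 0 -41 0 -35 0;0 0 0 -30 -30 -35 0;0 0 0 0 -33 -40 0'; python3 steer.py '0 0 0 0 0 -40 0.35;0 0 0 0 0 0 0.35;0 0 0 0 0 0 0.35'; python3 look.py w8
```

```text
clock: 7.75
eef_pos: [633.4, -108.0, 104.0]
tcp_rot: [3.141, -0.0, 1.861]
contact_force: [0.2, -1.0, 0.3]
opening: 0.004
grasp_force: 0.0
clock: 8.17
eef_pos: [620.4, -114.3, 40.7]
tcp_rot: [-3.142, -0.0, 1.859]
contact_force: [1.3, 0.3, -0.4]
opening: -0.002
grasp_force: 0.5
clock: 8.5
eef_pos: [613.5, -116.7, 41.6]
tcp_rot: [3.14, 0.001, 1.858]
contact_force: [0.1, 0.5, 0.1]
opening: 0.002
grasp_force: 0.0
None
tcp [ 613.45912515 -116.58108854   41.30097539] (np.float64(53.48574931343276), np.float64(-142.67174700860966), np.float64(0.001360379450287108))
clock: 8.97
eef_pos: [604.4, -220.6, 141.0]
tcp_rot: [3.14, 0.002, 1.858]
contact_force: [-1.1, -0.6, 1.1]
opening: -0.0
grasp_force: 0.0
clock: 9.22
eef_pos: [604.2, -218.1, 183.6]
tcp_rot: [3.137, 0.003, 1.858]
contact_force: [0.4, -0.0, -0.5]
opening: 0.35
grasp_force: 0.0
(array([ 562.79205322, -125.52861023]), np.float64(0.2844509710298456), (68.05244445800781, 99.39005279541016), ((562.8549194335938, -126.06092071533203), (73.68544006347656, 104.73226165771484), 16.19468116760254))
rel (np.float64(2.3547399133398272), np.float64(-136.94198266284977), np.float64(-0.0019362008557397559))
tcp [ 603.15815198 -217.4056494   181.61593544] (np.float64(15.122558931976108), np.float64(-236.47989028578186), np.float64(0.0015003600529709393))
```

```bash
python3 steer.py '0 0 0 0 -13 25 0.35;0 0 0 0 0 40 0.35;0 0 0 0 0 40 0.35;0 0 0 0 0 40 0.35;0 0 0 12 0 0 0.35'; python3 steer.py '0 0 0 12 0 0 0.35;0 0 0 8 0 0 0.35;0 0 0 8 0 0 0.35;0 0 0 8 -0.5 0 0.35;0 0 0 8 -0.5 0 0.35'; python3 steer.py '0 0 0 8 -0.5 0 0.35;0 0 0 8 -0.5 0 0.35;0 0 0 8 -0.5 0 0.35;0 0 0 8 0 0 0.35;0 0 0 0 0 0 0.35'; python3 look.py w9
```

```text
clock: 9.68
eef_pos: [581.0, -207.9, 25.9]
tcp_rot: [-3.131, -0.008, 1.858]
contact_force: [-1.7, 1.3, -1.1]
opening: 0.346
grasp_force: 0.0
clock: 10.1
eef_pos: [574.2, -167.1, 37.6]
tcp_rot: [3.138, 0.003, 1.859]
contact_force: [0.3, -2.8, 1.0]
opening: 0.351
grasp_force: 1.2
clock: 10.52
eef_pos: [561.1, -135.7, 35.2]
tcp_rot: [-3.14, -0.001, 1.859]
contact_force: [0.3, -0.5, 0.1]
opening: 0.35
grasp_force: 0.0
(array([547.14746094, -77.58639526]), np.float64(0.28670706794730627), (68.61030578613281, 91.3468017578125), ((547.32177734375, -78.27897644042969), (74.66842651367188, 96.88389587402344), 16.502567291259766))
rel (np.float64(0.890460081773309), np.float64(-86.53300401645618), np.float64(0.00031989606172089236))
tcp [ 561.39403636 -136.21127734   35.06839572] (np.float64(-2.0040662263087725), np.float64(-146.7946288502893), np.float64(0.0023894723478167235))
```

View pics/w9.png

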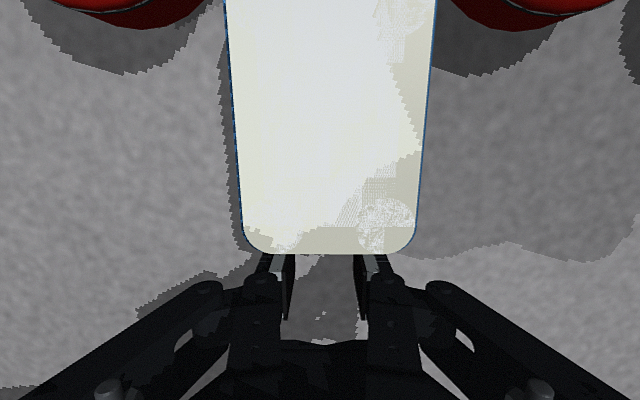

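The dish is square, centred on the gap to within about 1 mm, and both pots show evenly at the top corners. I'll push on into the gap.

```bash
python3 steer.py '0 0 0 8 0 0 0.35;0 0 0 8 0 0 0.35;0 0 0 8 0 0 0.35;0 0 0 8 0 0 0.35;0 0 0 8 0 0 0.35'; python3 steer.py '0 0 0 8 0 0 0.35;0 0 0 8 0 0 0.35;0 0 0 8 0 0 0.35;0 0 0 8 0 0 0.35;0 0 0 8 0 0 0.35'; python3 look.py w10
```

```text
clock: 10.98
eef_pos: [550.4, -98.1, 35.2]
tcp_rot: [-3.141, -0.0, 1.859]
contact_force: [0.0, -1.8, 0.7]
opening: 0.349
grasp_force: 0.7
clock: 11.4
eef_pos: [539.1, -59.7, 35.2]
tcp_rot: [-3.141, -0.0, 1.859]
contact_force: [-0.7, -1.6, -0.6]
opening: 0.348
grasp_force: 0.5
(array([523.95037842,  -0.58808517]), np.float64(0.287394762719792), (68.99797058105469, 92.23297119140625), ((524.0894775390625, -1.2886505126953125), (75.02371978759766, 97.93622589111328), 16.55133056640625))
rel (np.float64(0.38930724343755996), np.float64(-6.117873351701846), np.float64(0.0010075908342065953))
tcp [538.45132614 -58.66539606  35.14455437] (np.float64(-2.1065246576866983), np.float64(-65.92608639822208), np.float64(0.0018082594904064164))
```

View pics/w10.png

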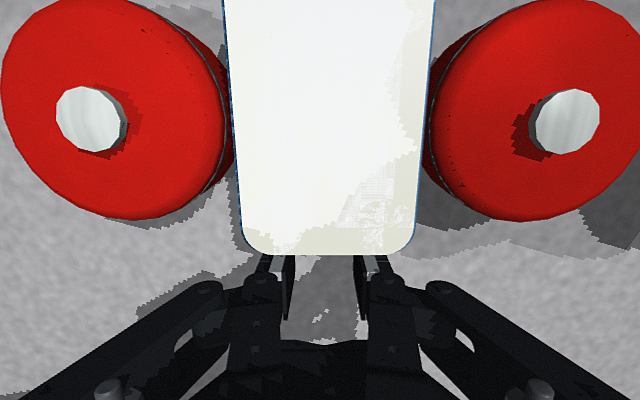

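The dish stands between the pots with a clear margin on both sides. I'll carry on straight.

```bash
python3 steer.py '0 0 0 8 0 0 0.35;0 0 0 8 0 0 0.35;0 0 0 8 0 0 0.35;0 0 0 8 0 0 0.35;0 0 0 8 0 0 0.35'; python3 steer.py '0 0 0 8 0 0 0.35;0 0 0 8 0 0 0.35;0 0 0 8 0 0 0.35;0 0 0 8 0 0 0.35;0 0 0 8 0 0 0.35'; python3 steer.py '0 0 0 8 0 0 0.35;0 0 0 8 0 0 0.35;0 0 0 8 0 0 0.35;0 0 0 8 0 0 0.35;0 0 0 8 0 0 0.35'; cat > mat.py <<'E'
from h import *
im=r.grab_frame("top");cv2.imwrite("pics/t11.png",im[:,:,::-1]);c=cam("top");h=hsv(im)
for q in ((505,600),):
    d=dish("top",im,c); print("top dish",d)
E
python3 look.py w11; python3 mat.py
```

```text
clock: 11.87
eef_pos: [527.9, -21.5, 35.3]
tcp_rot: [3.141, 0.0, 1.859]
contact_force: [0.1, -1.1, 0.7]
opening: 0.351
grasp_force: 0.7
clock: 12.28
eef_pos: [516.6, 16.9, 35.4]
tcp_rot: [3.141, 0.0, 1.859]
contact_force: [0.2, -0.5, 0.5]
opening: 0.349
grasp_force: 0.9
clock: 12.7
eef_pos: [505.2, 55.2, 35.4]
tcp_rot: [3.141, 0.0, 1.859]
contact_force: [0.8, -2.6, 2.6]
opening: 0.349
grasp_force: 1.1
(array([490.22787476, 114.54409027]), np.float64(0.286928809397569), (68.8320083618164, 91.86331176757812), ((490.468994140625, 113.85275268554688), (74.609130859375, 97.48827362060547), 16.444690704345703))
rel (np.float64(0.5638005907643979), np.float64(113.8512669642109), np.float64(0.0005416375119836059))
tcp [504.62094216  56.20460983  35.23144879] (np.float64(-2.109577593145998), np.float64(53.82203728021055), np.float64(0.0016674532000681141))
top dish (array([543.94952393,  98.4468689 ]), np.float64(0.10328263849404735), (71.86544799804688, 114.56791687011719), ((544.5927734375, 99.27039337158203), (72.33499145507812, 115.31641387939453), 5.917659282684326))
```

View pics/w11.png

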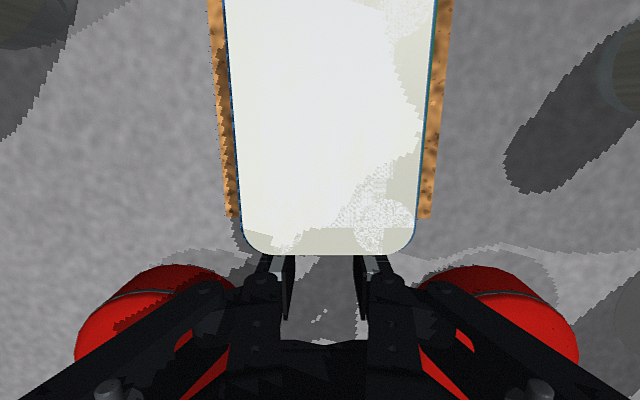

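The mat's rear corners are visible at about (233,218) and (425,218). The dish sits centred between the cork margins but is still short along the mat. I'll compute the remaining distance.

```bash
python3 - <<'E'
from h import *
c=cam("wrist")
for uv in ((233,218),(431,218)): print("mat rear corner",rel(ray(c,uv,1)[0,:2],0)[:2])
for uv in ((245,225),(330,254),(415,225)): print("dish rear@43",rel(ray(c,uv,43)[0,:2],0)[:2])
E
```

```text
mat rear corner (np.float64(-50.559344415825336), np.float64(67.64386506780676))
mat rear corner (np.float64(57.27664506874423), np.float64(67.80972984703853))
dish rear@43 (np.float64(-32.74470239688775), np.float64(80.15449423957372))
dish rear@43 (np.float64(1.424880412417604), np.float64(67.39234038928592))
dish rear@43 (np.float64(35.409886990824916), np.float64(80.25879161720204))
```

```bash
python3 steer.py '0 0 0 8 0 0 0.35;0 0 0 8 0 0 0.35;0 0 0 7 0 0 0.35;0 0 0 0 0 0 0.35'; python3 steer.py '0 0 0 -10 0 0 0.35;0 0 0 -10 0 0 0.35;0 0 0 0 0 -30 0.35;0 0 0 0 0 -40 0.35;0 0 0 0 0 -40 0.35';python3 steer.py '0 0 0 -20 0 -40 0.35;0 0 0 -20 0 -40 0.35;0 0 0 0 0 0 0.35;0 0 0 0 0 0 0.35'; python3 look.py w12; python3 - <<'E'
from h import *
im=cv2.imread("pics/w12.png")[:,:,::-1].copy();h=hsv(im);c=cam("wrist")
g=(h[...,0]>5)&(h[...,0]<22)&(h[...,1]>90)&(h[...,2]>60);g[:20]=g[:20]
P=np.vstack([b[:,0] for b in blobs(g,40)]);P=P[P[:,1]<240]
q=cv2.minAreaRect(ray(c,P,1)[:,:2].astype(np.float32));print("mat",q,rel(q[0],0)[:2])
E
```

```text
clock: 13.13
eef_pos: [498.3, 77.7, 35.2]
tcp_rot: [-3.141, -0.0, 1.859]
contact_force: [-0.2, 0.7, 0.5]
opening: 0.353
grasp_force: 0.0
clock: 13.55
eef_pos: [503.8, 55.9, 145.7]
tcp_rot: [-3.139, -0.0, 1.858]
contact_force: [1.3, -0.4, 0.5]
opening: 0.349
grasp_force: 0.0
clock: 13.88
eef_pos: [516.9, 19.9, 222.2]
tcp_rot: [3.137, 0.001, 1.856]
contact_force: [-1.0, -0.5, -0.9]
opening: 0.35
grasp_force: 0.0
None
tcp [515.43219213  20.42660568 220.29170705] (np.float64(-1.8455331061912839), np.float64(16.447192968341334), np.float64(-0.0002539528230253163))
mat ((484.93072509765625, 129.35906982421875), (109.86478424072266, 120.56607818603516), 16.27460289001465) (np.float64(-0.33254014221154193), np.float64(129.55922631462352))
```

View pics/w12.png

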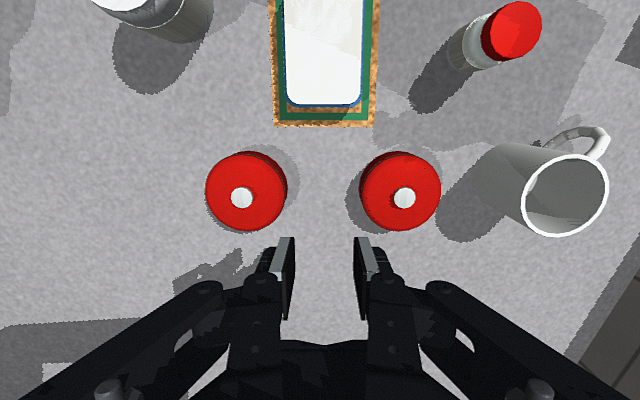

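The dish sits on the mat inside the green border, with cork visible all round the near end. I'll back off farther for one full check of both.

```bash
python3 steer.py '0 0 0 0 0 -40 0.35;0 0 0 0 0 -40 0.35;0 0 0 0 0 -40 0.35;0 0 0 0 0 0 0.35;0 0 0 0 0 0 0.35'; python3 look.py w13; python3 - <<'E'
from h import *
for n in ("wrist","top"):
    im=cv2.imread("pics/w13.png")[:,:,::-1].copy() if n=="wrist" else r.grab_frame(n);h=hsv(im);c=cam(n)
    g=(h[...,0]>40)&(h[...,0]<85)&(h[...,1]>90)&(h[...,2]>40)
    w=(h[...,1]<60)&(h[...,2]>175)
    u,v=proj(c,[484,143,43])[0]; R=60
    for m in (g,w): 
        yy,xx=np.mgrid[:400,:640]; m&=(abs(xx-u)<R)&(abs(yy-v)<R*1.4)
    P=np.vstack([b[:,0] for b in blobs(g,8)]); q=cv2.minAreaRect(ray(c,P,1)[:,:2].astype(np.float32)); print(n,"mat",q,rel(q[0],0)[:2])
    W=blobs(w,60)[0][:,0]; q=cv2.minAreaRect(ray(c,W,43)[:,:2].astype(np.float32)); print(n,"dish",q,rel(q[0],0)[:2],W.min(0),W.max(0))
E
```

```text
clock: 14.35
eef_pos: [515.7, 21.6, 340.3]
tcp_rot: [3.14, 0.0, 1.859]
contact_force: [-0.4, -0.4, -0.9]
opening: 0.346
grasp_force: 0.0
(array([480.61859131, 142.61372375]), np.float64(0.2869007463375823), (68.2372817993164, 102.60244750976562), ((480.24810791015625, 142.6824951171875), (73.55928039550781, 108.01663208007812), 16.4031982421875))
rel (np.float64(-0.7247578797563676), np.float64(143.49215543533597), np.float64(0.000513574451996901))
tcp [514.71411492  21.62204329 338.56251407] (np.float64(-2.1966662852019034), np.float64(17.796789740448602), np.float64(0.001702486536094061))
wrist mat ((481.30914306640625, 142.53997802734375), (95.8321304321289, 135.65118408203125), 16.117347717285156) (np.float64(-0.08316411305759885), np.float64(143.22634046005905))
wrist dish ((480.5631103515625, 142.5973663330078), (68.35298156738281, 102.60244750976562), 16.438201904296875) (np.float64(-0.782599918987259), np.float64(143.49213696610767)) [297  18] [352 106]
top mat ((448.1507568359375, 118.63533020019531), (41.27066421508789, 124.31051635742188), 36.796226501464844) (np.float64(-38.643818627974014), np.float64(129.66217116997024))
top dish ((629.8023681640625, 102.91673278808594), (130.3785858154297, 210.74325561523438), 2.483685255050659) (np.float64(131.16893121870115), np.float64(63.26930866036999)) [246 154] [321 202]
```

The dish is within 1 mm of the mat's centre and square to it, so I'm handing in.

```bash
python3 -c "
from rig import r
print(r.sign_off())"
```

```text
the job is handed in; nothing more can be done
None
```

The butter dish was pushed through the gap onto its cork mat, about 1 mm off the mat's centre and square to it by the last wrist-camera measurement; the job is handed in at about 14 s, with no verdict printed.

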